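Lock the dowel jig with a flat driver

TASK

Push the jig's raised hold-down bar fully down over the dowel. Then take the red flat driver from its wooden stand, seat its blade in the slotted brass lock screw on the jig's sloping face and, keeping it seated, turn the screw clockwise to its stop. Stand the driver upright in its stand again, with the screw left tight, the bar down and the dowel in its saddles, and without knocking over the glue bottle or jar.

Things in the scene. Friction and masses are not known exactly. Their poses are not given: they have to be found in the camera images.
- jig: fixed dowel jig on a plywood base 260 x 220 x 18 mm; origin at the centre of the base's underside, z up, -x is its front (towards the robot). A green casting at the front (90 mm wide, highest edge 105 mm above the table, 40 mm in front of the origin) carries the screw; behind it a wooden dowel lies along jig y in two V saddles, and the steel hold-down bar is hinged at the back.
- hold_bar (a joint): angle of the hold-down bar, 0 = fully down (level, just above the dowel, its stop), grows as it is raised, to 1.0 rad. It stays where it is left: stiff hinge, 0.25 N m friction, about 2 N at the pad pushes it down. Its axis is along jig y.
- bar_pad (a point): centre of the top face of the red pad (34 x 44 x 16 mm) on the free end of the hold-down bar, 100 mm from the hinge, on the side towards the robot; when down it lies 114.5 mm above the table. Push it down here.
- bar_hinge (a point): hinge axis of the hold-down bar (bar 26 mm wide), 106.5 mm above the table, 102 mm behind the jig's origin
- lock_screw (a joint): angle of the lock screw, grows as it is turned clockwise seen from its head; range 0 to 1.45 rad (stop = tight); starts between 0 and 0.35. Stays where left, 0.12 N m friction.
- lock_slot (a point): centre of the slot's floor in the brass screw head (32 mm across); turns with it. x runs along the slot, z out of the head along the screw's axis (35 deg from vertical, leaning to the jig's front: hold the driver tilted so). Slot 6.5 mm wide, 8 deep, 32 long, ends closed by a dark collar (48 mm across) flush with the head. Collar dots show the slot's direction: red at joint 0, white at the stop
- driver: flat driver, 136 mm long, red square handle 30 x 30 x 70 mm (flats across x and y), standing handle-up in its stand. Origin at the centre of the underside of the round black flange (44 mm across, 6 mm thick) between handle and shank, z up along the handle; handle from 6 to 76 mm. Shank 12 mm thick; blade at its end 24 mm wide along x, 3.5 mm thick along y, flat end 60 mm below the origin.
- driver_tip (a point): centre of the blade's end, 60 mm below the driver's origin
- stand: fixed wooden block 90 x 80 x 70 mm with one round hole (30 mm across, 66 mm deep) in the middle of its top; origin at the centre of its underside. The driver stands in it with the flange flat on its top.
- stand_hole0 (a point): centre of the mouth of the stand's hole, 70 mm above the table
- dowel: loose wooden dowel 28 mm in diameter, 260 mm long along its y, origin at its middle, lying in the jig's saddles with its axis 84 mm above the table
- glue: white glue bottle with orange cap, loose, 60 mm across, 150 mm tall, origin at the centre of its underside
- jar: amber glass jar with steel lid, loose, 70 mm across, 90 mm tall, origin at the centre of its underside
- pencil_box: fixed blue box of pencils, 90 x 80 x 60 mm, pencils to about 115 mm; origin at the centre of its underside
Mind the look-alikes: they are no part of the job. Several things have the shape of the stand; the one meant has the colours described above. Of the things that look like the driver, the smaller one is meant.

How it is judged:
By the outcome, as a careful person would: the job done as asked, in the order asked, and still so for the second after the job is handed in, with the robot touching nothing.
It also fails if it takes over 58 s, if anything falls off the work surface, if the arm or the gripper's body presses on something with over 40 N, if the wrist force passes 120 N, or if a joint passes its speed limit or range.

ROBOT

A 6-joint arm with a two-finger parallel gripper is mounted at the origin on the work surface. World frame = base frame: x ahead of the robot, y to its left, z up, the work surface at z = 0. Lengths are in m, angles in degrees, forces in N, time in s.
With the tool pointing down it reaches from about 0.325 to 1 m from the base axis. Payload 5.1 kg.
Tool frame: the origin (TCP) lies midway between the tips of the shut fingers; the grasp point (between the pads) lies 19 mm behind it (robot.grasp_offset is the distance from the TCP to the grasp point, in m); z points along the fingers, y is the line along which they close (so a half turn about z gives the same grasp; the last joint's range is limited). The gripper opens to 85 mm and grips with 20 to 120 N. Pads are 22 mm wide; open, the fingers measure 114 mm over their backs; the gripper's body (76 mm by 85 mm) begins 54 mm behind the grasp point. The pads swing forward as they close: fully open they stand 13 mm farther back than shut.
Start: joints at [-80.764, 7.093, 94.555, -0, 78.352, -4.733], TCP at [0.157, -0.631, 0.231] pointing down, gripper open.
Joint ranges: [-149.61, 149.61], [-58.7, 133.49], [1.44, 155.28], [-77.14, 257.14], [18.33, 153.61], [-166.67, 166.67]. Speed limits (degrees/s): [147.25, 147.25, 180, 180, 180, 180].

INTERFACE

Orientations are given as [roll, pitch, yaw] about the fixed x, y, z axes, in that order (R = Rz(yaw) Ry(pitch) Rx(roll)).
In Python, from workcell import robot gives the robot as it stands.
- The arm moves only by the shell command python3 -m creep 'ROWS' [FORCE]. ROWS is JSON, a list of rows, each an object with "grip": the opening, from 0 (shut) to 1 (fully open); "slide": the shift along the tool's x, y, z in units of 50 mm (1.0 is 50 mm), a list of three; "twist": the turn, a rotation vector about the tool's x, y, z in units of 5 degrees (1.0 is 5 degrees), a list of three. In form: [{"grip": grip, "slide": [dx, dy, dz], "twist": [ax, ay, az]}, ...]. A call has 1 to 5 rows; each row is the pose to reach, as a shift and turn from the pose commanded when the call began, along the tool's axes at that moment; what a row does not reach only later rows make up. A row lasts 1/10 s, in which the tool goes at most 50 mm and 8.59 degrees, less where a joint would pass 70% of its speed; a pose out of reach is approached as far as the arm can. A call with a gripper value outside its range is refused whole. The fingers move at their own pace and stop on an object; FORCE is the grip in N (left out, the last holds). Time passes only in rows, so rows that repeat a pose let the fingers close. It gives the time, the measured TCP pose, the force, the opening and the grip force at its end, in the units of the state.
- robot.sense(): the state, without advancing time (a new reading comes with each control period).
- robot.snapshot(name): name is "scene" or "top" or "wrist"; returns the picture (400x640x3 uint8, blue, green, red); there is no depth.
- robot.camera_model(name): a dict with "intrinsics" (3x3 intrinsics, pixels), "world_from_camera" (4x4, takes a point from camera to world coordinates). Camera axes: x right, y down, z forward; pixel columns grow to the right and rows downward; lengths in m; the calibration is good to about 2 mm. A picture is of the moment at which its call begins: read the wrist's pose just before it. camera_model takes no time and is no camera call; for the wrist camera it gives the pose at the moment of the call.
- robot.finish_job(): hands the job in; it is judged then, once.
The state is a dict: "clock": time; "joint_positions": joint angles; "qd": joint speeds; "joint_efforts": joint torques, N m; "eef_pos": TCP position; "tcp_rot": TCP orientation; "ft_force": force on the tool from outside, world axes, zero at the start; "wrist_torque": the same for the moment, N m; "width": finger opening in m; "finger_force": force on a finger pad.
Only numpy, scipy, OpenCV 4.12 (cv2) and the standard library are available. Lean on these libraries where they do the work, as an engineer would, in place of code of your own. Each camera call takes 0.05 s, during which the arm holds its last target. There are 200 camera calls.

## Working session

There is one attempt and no reset: what is moved stays moved. The work goes in short steps, Python scripts to look and compute and a shell command to move; the robot and the scene stay as the last step left them, time stands still between calls to the robot, and variables do not carry over. Pictures are saved under pics/ and viewed, at most 10 in all, crops included, and the job is handed in when it is done.

```bash
ls; mkdir -p pics; python3 - <<'E'
from workcell import robot
import cv2,numpy as np
for n in ["scene","top"]:
    cv2.imwrite(f"pics/{n}0.png",robot.snapshot(n)); m=robot.camera_model(n); print(n,np.round(m["intrinsics"],1).tolist(),np.round(m["world_from_camera"],3).tolist())
print(robot.sense())
E
```

```text
pics
scene [[374.9, 0.0, 312.9], [0.0, 374.9, 202.5], [0.0, 0.0, 1.0]] [[-0.592, 0.485, -0.644, 1.26], [0.806, 0.36, -0.47, 0.537], [0.003, -0.797, -0.604, 0.799], [0.0, 0.0, 0.0, 1.0]]
top [[506.2, 0.0, 321.0], [0.0, 506.2, 190.9], [0.0, 0.0, 1.0]] [[-0.011, -0.984, 0.177, 0.253], [-1.0, 0.013, 0.012, -0.006], [-0.014, -0.177, -0.984, 1.477], [0.0, 0.0, 0.0, 1.0]]
{'clock': 0.1, 'joint_positions': array([-8.07630835e+01,  7.12912015e+00,  9.46265803e+01,  6.12150981e-04,
        7.83518660e+01, -4.73310519e+00]), 'qd': array([ 0.07253378, -0.06043422, -0.24157256,  0.06355108,  0.00445039,
       -0.00546615]), 'joint_efforts': array([ 7.83373653e-04, -4.24929035e+01, -3.66655648e+01,  4.07905219e-06,
        3.94204530e-03, -6.51829438e-06]), 'eef_pos': array([ 0.15679936, -0.63023327,  0.23017983]), 'tcp_rot': array([-1.79892850e+02, -9.47303758e-03,  1.39698886e+01]), 'ft_force': array([ 0.34014565, -0.26512217,  0.06131902]), 'wrist_torque': array([-0.01345754, -0.01604621,  0.01377998]), 'finger_force': 0.0, 'width': 0.08544874391470016}
```

View pics/scene0.png

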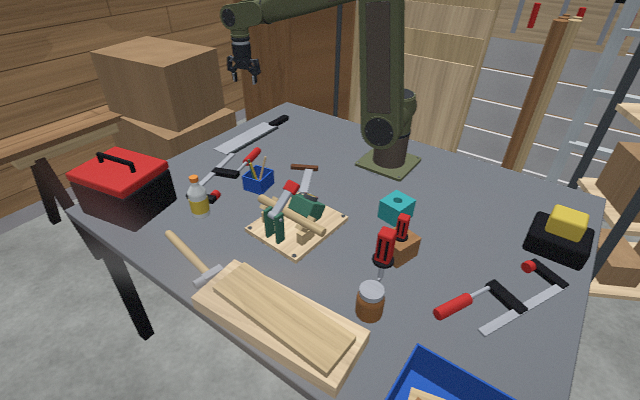

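View pics/top0.png

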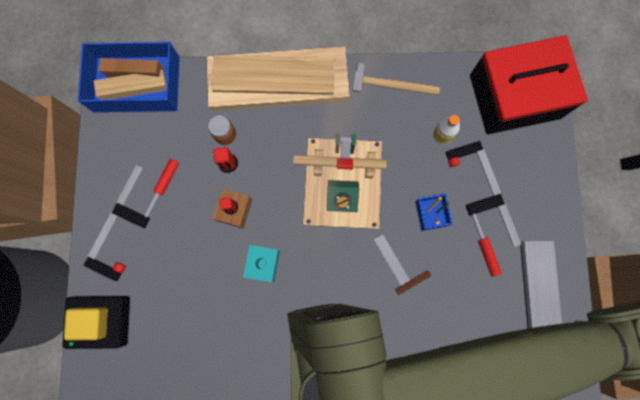

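The scene view shows the jig at (300,225) with its bar raised and the wooden stand with the smaller driver at (403,235); a larger driver stands behind it. In the top view the jig is at (343,183), the brass screw at (342,202), the red pad at (345,163) and the driver top at (228,205). The glue is at (448,128), the jar at (222,130) and the pencil box at (434,211).

```bash
cat > h.py <<'E'
from workcell import robot
import numpy as np, cv2
from scipy.spatial.transform import Rotation as Ro
def ray(m,u,v):
    W=np.array(m["world_from_camera"]);K=np.array(m["intrinsics"])
    d=W[:3,:3]@np.linalg.solve(K,[u,v,1.]);return W[:3,3],d/np.linalg.norm(d)
def plane(m,u,v,z):
    o,d=ray(m,u,v);return o+d*(z-o[2])/d[2]
def tri(a,b):
    (o1,d1),(o2,d2)=a,b
    s=np.linalg.lstsq(np.c_[d1,-d2],o2-o1,rcond=None)[0]
    p,q=o1+s[0]*d1,o2+s[1]*d2
    return (p+q)/2,np.linalg.norm(p-q)
def proj(m,p):
    W=np.linalg.inv(m["world_from_camera"]);c=W[:3,:3]@p+W[:3,3];k=np.array(m["intrinsics"])@c;return k[:2]/k[2]
def rel(p,rpy):
    "rows (slide, twist) from the present measured pose to TCP p, rotation R"
    s=robot.sense();R=Ro.from_euler('xyz',s["tcp_rot"],degrees=True)
    T=rpy if isinstance(rpy,Ro) else Ro.from_euler('xyz',rpy,degrees=True)
    return np.round(R.inv().apply(np.array(p)-s["eef_pos"])/.05,3),np.round(np.degrees((R.inv()*T).as_rotvec())/5,3)
E
python3 - <<'E'
from h import *
t=cv2.imread("pics/top0.png");s=cv2.imread("pics/scene0.png")
a=cv2.resize(t[125:240,200:400],(800,460),interpolation=cv2.INTER_CUBIC)
cv2.imwrite("pics/ctop.png",a)
cv2.imwrite("pics/cscene.png",cv2.resize(s[155:285,230:430],(800,520),interpolation=cv2.INTER_CUBIC))
E
```

```text
(no output)
```

View pics/ctop.png

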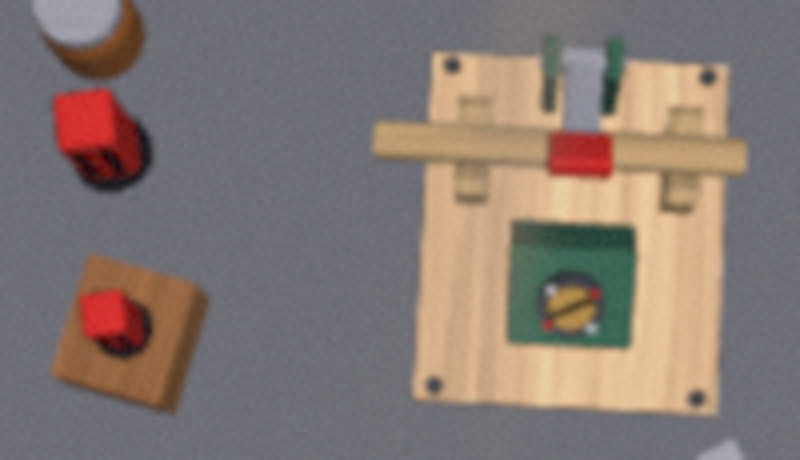

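View pics/cscene.png

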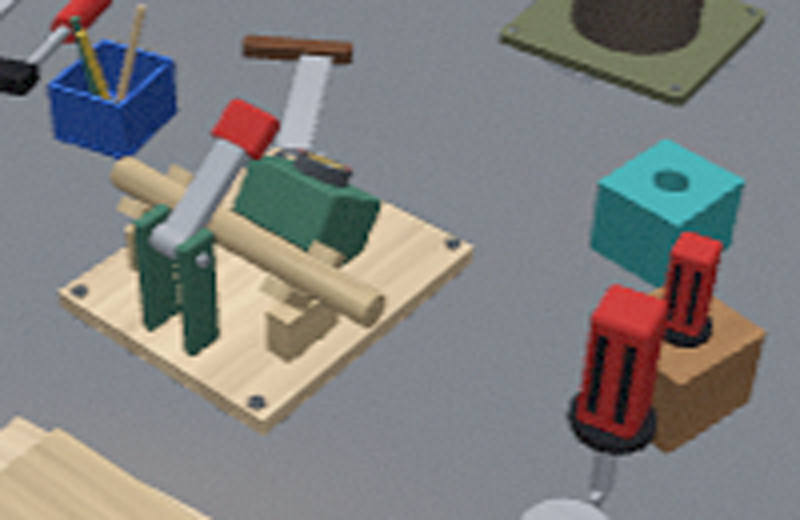

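```bash
python3 - <<'E'
from h import *
mt,ms=robot.camera_model("top"),robot.camera_model("scene")
T=lambda x,y:ray(mt,200+x/4,125+y/4); S=lambda x,y:ray(ms,230+x/4,155+y/4)
P=lambda x,y,z:plane(mt,200+x/4,125+y/4,z)
c=[P(*q,.018) for q in [(432,52),(728,65),(718,413),(413,398)]]
b=[P(*q,.018) for q in [(452,66),(708,77),(697,399),(434,386)]]
cen=np.mean(c,0);print("jig",cen,np.mean(b,0))
for k in (c,b):
  f=(k[0]+k[1]-k[2]-k[3])[:2]; l=(k[0]+k[3]-k[1]-k[2])[:2]; print("yaw",np.degrees(np.arctan2(f[1],f[0])),np.degrees(np.arctan2(-l[0],l[1])),np.linalg.norm(f)/2,np.linalg.norm(l)/2)
print("bolt tri",tri(T(434,386),S(82,290)) , tri(T(708,77),S(256,402)), tri(T(452,66),S(256,402)),tri(T(434,386),S(453,244)))
print("driver top",tri(T(103,314),S(698,246)),"big",tri(T(85,115),S(635,308)))
print("screw",tri(T(572,307),S(325,168)),P(572,307,.09))
# pad via red masks
def cent(f,box):
    im=cv2.imread(f).astype(int);m=((im[...,2]>120)&(im[...,1]<60)&(im[...,0]<60)).astype(np.uint8)
    x0,y0,x1,y1=box;ys,xs=np.nonzero(m[y0:y1,x0:x1]);return xs.mean()+x0,ys.mean()+y0,len(xs)
a=cent("pics/top0.png",(330,150,360,175));d=cent("pics/scene0.png",(280,175,302,196));print(a,d,"pad",tri(ray(mt,*a[:2]),ray(ms,*d[:2])))
print("hinge",P(584,60,.1065))
st=[P(*q,.07) for q in [(90,255),(208,291),(168,405),(52,375)]];print("stand",np.mean(st,0),np.round(st,3))
print("glue",plane(mt,455,120,.15),"jar",plane(mt,219,126,.09),"pbox",plane(mt,433,212,.06))
E
```

```text
jig [ 0.54036246 -0.05382542  0.018     ] [ 0.54007154 -0.05386169  0.018     ]
yaw -3.4181859328898145 -3.5012150891085017 0.259690372399268 0.22052397546262723
yaw -3.6079397356162923 -3.480158833927515 0.24026185720335097 0.19043364502569454
bolt tri (array([ 0.53669268, -0.05531337,  0.00102751]), np.float64(0.30106888283211525)) (array([ 0.63330006, -0.0924605 , -0.05489397]), np.float64(0.1610972537242149)) (array([0.66539386, 0.03424118, 0.01744514]), np.float64(0.0013048614993443222)) (array([0.42561695, 0.04993674, 0.01635396]), np.float64(0.002747561409112667))
driver top (array([0.46188176, 0.26609613, 0.14315757]), np.float64(0.002697389989443522)) big (array([0.58831226, 0.27504075, 0.18119028]), np.float64(0.0065777833632994385))
screw (array([ 0.47193135, -0.04848609,  0.07870865]), np.float64(0.004490452541577994)) [ 0.47137275 -0.05003301  0.09      ]
(np.float64(344.9669421487603), np.float64(163.1404958677686), 121) (np.float64(290.98130841121497), np.float64(186.50467289719626), 107) pad (array([ 0.56233217, -0.05421749,  0.16774593]), np.float64(0.0012109637543768297))
hinge [ 0.64356435 -0.06115769  0.1065    ]
stand [0.4613981  0.26075495 0.07      ] [[0.516 0.29  0.07 ]
 [0.489 0.206 0.07 ]
 [0.409 0.233 0.07 ]
 [0.431 0.315 0.07 ]]
glue [ 0.68304136 -0.35689932  0.15      ] jar [0.69507434 0.30001076 0.09      ] pbox [ 0.44357617 -0.3035102   0.06      ]
```

```bash
python3 - <<'E'
from h import *
print(rel([.554,-.0546,.26],[180,0,-3.5]))
m=robot.camera_model("wrist");s=robot.sense();R=Ro.from_euler('xyz',s["tcp_rot"],degrees=True).inv()
W=np.array(m["world_from_camera"]);print(R.apply(W[:3,3]-s["eef_pos"]),R.as_matrix()@W[:3,:3],m["intrinsics"])
E
```

```text
(array([10.488, -9.255, -0.577]), array([-2.200e-02,  1.000e-03,  3.494e+00]))
[ 0.0773685   0.00033241 -0.14232536] [[-6.18392740e-04 -9.52204880e-01 -3.05459465e-01]
 [ 9.99999483e-01 -3.42403660e-04 -9.57095846e-04]
 [ 8.06760896e-04 -3.05459899e-01  9.52204600e-01]] [[277.25876157   0.         320.51525085]
 [  0.         277.25876157 198.93074261]
 [  0.           0.           1.        ]]
```

```bash
python3 -m creep '[{"grip":0,"slide":[3.5,-3.1,-0.4],"twist":[0,0,1]},{"grip":0,"slide":[3.5,-3.1,-0.4],"twist":[0,0,1]},{"grip":0,"slide":[3.5,-3.1,-0.4],"twist":[0,0,1]},{"grip":0,"slide":[3.5,-3.1,-0.4],"twist":[0,0,1]},{"grip":0,"slide":[3.5,-3.1,-0.4],"twist":[0,0,1]}]' 60
python3 - <<'E'
from h import *
print(rel([.554,-.0546,.26],[180,0,-3.5]))
E
```

```text
clock: 0.6
eef_pos: [0.2904, -0.4356, 0.2511]
tcp_rot: [-180.0, -0.0, 9.0]
ft_force: [-0.7, -0.4, -0.7]
width: 0.0124
finger_force: 0.0
(array([ 6.403, -6.697, -0.171]), array([-8.000e-03, -2.000e-03,  2.506e+00]))
```

```bash
python3 -m creep '[{"grip":0,"slide":[3.4,-3.5,-0.1],"twist":[0,0,0]},{"grip":0,"slide":[3.4,-3.5,-0.1],"twist":[0,0,0]},{"grip":0,"slide":[3.4,-3.5,-0.1],"twist":[0,0,0]},{"grip":0,"slide":[3.4,-3.5,-0.1],"twist":[0,0,0]},{"grip":0,"slide":[3.4,-3.5,-0.1],"twist":[0,0,0]}]'
python3 -m creep '[{"grip":0,"slide":[3.0,-3.18,-0.05],"twist":[0,0,2.5]},{"grip":0,"slide":[3.0,-3.18,-0.05],"twist":[0,0,2.5]},{"grip":0,"slide":[3.0,-3.18,-0.05],"twist":[0,0,2.5]},{"grip":0,"slide":[3.0,-3.18,-0.05],"twist":[0,0,2.5]},{"grip":0,"slide":[3.0,-3.18,-0.05],"twist":[0,0,2.5]}]'
python3 - <<'E'
from h import *
import json
print(rel([.554,-.0546,.26],[180,0,-3.5]))
m=robot.camera_model("wrist");np.savez("w1.npz",**m)
cv2.imwrite("pics/w1.png",robot.snapshot("wrist"))
E
```

```text
clock: 1.1
eef_pos: [0.4306, -0.2365, 0.2561]
tcp_rot: [-180.0, -0.0, 9.0]
ft_force: [0.9, -0.2, 0.2]
width: -0.0001
finger_force: 0.0
clock: 1.6
eef_pos: [0.5544, -0.0551, 0.2583]
tcp_rot: [-180.0, 0.0, -3.4]
ft_force: [0.7, -0.2, 0.3]
width: 0.0
finger_force: 0.0
(array([-0.008, -0.009, -0.034]), array([-0.01 ,  0.006,  0.03 ]))
```

View pics/w1.png

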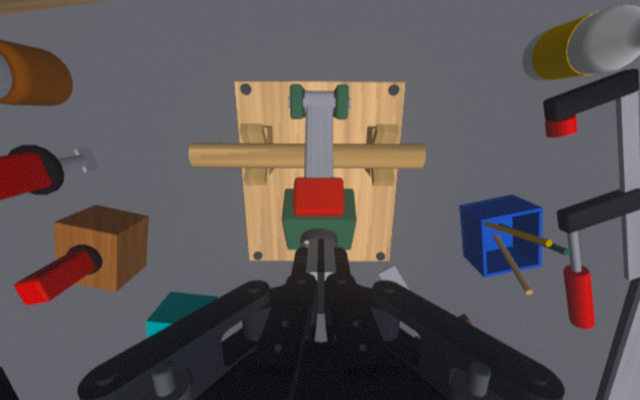

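The wrist view shows the pad at (319,197) centred under the shut fingers (tip near (320,240)), the dowel lying in its saddles, and the stand with the driver at left (100,265).

```bash
python3 -m creep '[{"grip":0,"slide":[0,0,0.6],"twist":[0,0,0]},{"grip":0,"slide":[0,0,1.1],"twist":[0,0,0]},{"grip":0,"slide":[0,0,1.4],"twist":[0,0,0]},{"grip":0,"slide":[0,0,1.6],"twist":[0,0,0]},{"grip":0,"slide":[0,0,1.8],"twist":[0,0,0]}]'
python3 -m creep '[{"grip":0,"slide":[0,0,0.2],"twist":[0,0,0]},{"grip":0,"slide":[0,0,0.4],"twist":[0,0,0]},{"grip":0,"slide":[0,0,0.6],"twist":[0,0,0]},{"grip":0,"slide":[0,0,0.8],"twist":[0,0,0]},{"grip":0,"slide":[0,0,0.95],"twist":[0,0,0]}]'
```

```text
clock: 2.15
eef_pos: [0.5538, -0.0587, 0.1692]
tcp_rot: [180.0, -0.1, -3.6]
ft_force: [0.5, 0.5, 2.7]
width: 0.0001
finger_force: 0.8
clock: 2.65
eef_pos: [0.5528, -0.0583, 0.1201]
tcp_rot: [-180.0, 0.1, -3.5]
ft_force: [-1.1, -0.6, 1.5]
width: -0.0001
finger_force: 0.9
```

```bash
python3 -m creep '[{"grip":0,"slide":[0,0,0.06],"twist":[0,0,0]},{"grip":0,"slide":[0,0,0.1],"twist":[0,0,0]},{"grip":0,"slide":[0,0,0.1],"twist":[0,0,0]}]'
python3 -m creep '[{"grip":0,"slide":[0,0,0.04],"twist":[0,0,0]},{"grip":0,"slide":[0,0,0.04],"twist":[0,0,0]}]'
```

```text
clock: 2.95
eef_pos: [0.5533, -0.0582, 0.116]
tcp_rot: [-180.0, 0.0, -3.5]
ft_force: [-0.0, 0.2, 0.4]
width: 0.0001
finger_force: 0.0
clock: 3.15
eef_pos: [0.5536, -0.0583, 0.1146]
tcp_rot: [180.0, -0.1, -3.5]
ft_force: [0.1, -0.6, 0.1]
width: 0.0
finger_force: 0.1
```

```bash
python3 -m creep '[{"grip":0,"slide":[0,0,0.03],"twist":[0,0,0]},{"grip":0,"slide":[0,0,0.06],"twist":[0,0,0]},{"grip":0,"slide":[0,0,0.06],"twist":[0,0,0]}]'
python3 - <<'E'
from h import *
m=robot.camera_model("wrist")
print(robot.sense()["ft_force"]);cv2.imwrite("pics/w2.png",robot.snapshot("wrist"))
E
```

```text
clock: 3.45
eef_pos: [0.5537, -0.0583, 0.1143]
tcp_rot: [180.0, -0.0, -3.5]
ft_force: [-6.1, 1.7, 13.6]
width: 0.0002
finger_force: 7.0
[-6.10239376  1.7401147  13.64385044]
```

View pics/w2.png

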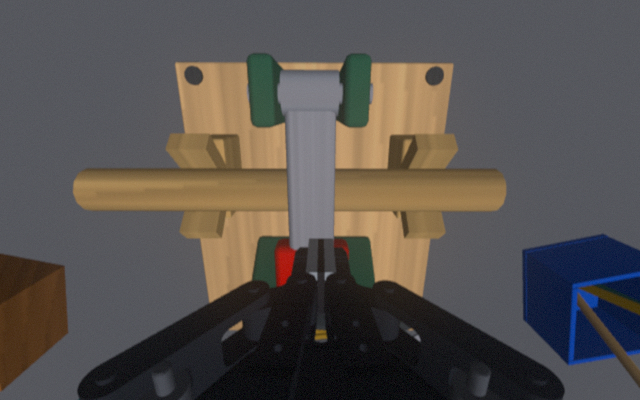

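The bar lies flat over the dowel with the fingers on the red pad at (315,262); contact force 13.6 N at z = 0.1143 matches the stop, so the bar is down.

```bash
python3 -m creep '[{"grip":0,"slide":[0,0,-1],"twist":[0,0,0]},{"grip":0,"slide":[0,0,-2],"twist":[0,0,0]},{"grip":0,"slide":[-0.9,0,-2.4],"twist":[0,0,0]},{"grip":0,"slide":[-1.9,0,-2.4],"twist":[0,0,0]},{"grip":0,"slide":[-2.8,0,-2.4],"twist":[0,0,0]}]'
python3 -m creep '[{"grip":0,"slide":[-0.25,0,0],"twist":[0,0,0]},{"grip":0,"slide":[-0.25,0,0],"twist":[0,0,0]}]'
python3 - <<'E'
from h import *
m=robot.camera_model("wrist");np.savez("w3.npz",**m)
cv2.imwrite("pics/w3.png",robot.snapshot("wrist"))
E
python3 -m creep '[{"grip":0,"slide":[0,0,0.9],"twist":[0,0,0]},{"grip":0,"slide":[0,0,1.2],"twist":[0,0,0]},{"grip":0,"slide":[0,0,1.2],"twist":[0,0,0]},{"grip":0,"slide":[0,0,1.2],"twist":[0,0,0]}]'
python3 - <<'E'
from h import *
m=robot.camera_model("wrist");np.savez("w4.npz",**m)
im=robot.snapshot("wrist");cv2.imwrite("pics/w4.png",im)
im3=cv2.imread("pics/w3.png")
p=[.472,-.0495,.08]
out=[]
for k,I in((3,im3),(4,im)):
    u,v=np.round(proj(np.load(f"w{k}.npz"),p)).astype(int);print(k,u,v)
    x0,y0=max(u-40,0),max(v-50,0);print(x0,y0);out.append(cv2.resize(I[y0:y0+100,x0:x0+80],(400,500),interpolation=cv2.INTER_CUBIC))
cv2.imwrite("pics/cs.png",np.hstack(out))
E
```

```text
clock: 4.0
eef_pos: [0.4125, -0.0496, 0.2324]
tcp_rot: [180.0, -0.1, -3.5]
ft_force: [-0.4, 0.8, 0.1]
width: 0.0006
finger_force: 0.0
clock: 4.2
eef_pos: [0.4, -0.0488, 0.2315]
tcp_rot: [180.0, -0.1, -3.6]
ft_force: [0.5, -0.2, 0.3]
width: 0.0003
finger_force: 0.0
clock: 4.65
eef_pos: [0.4017, -0.049, 0.1717]
tcp_rot: [-180.0, 0.0, -3.5]
ft_force: [0.6, -0.2, 0.6]
width: 0.0
finger_force: 0.0
3 316 116
276 66
4 315 119
275 69
```

View pics/cs.png

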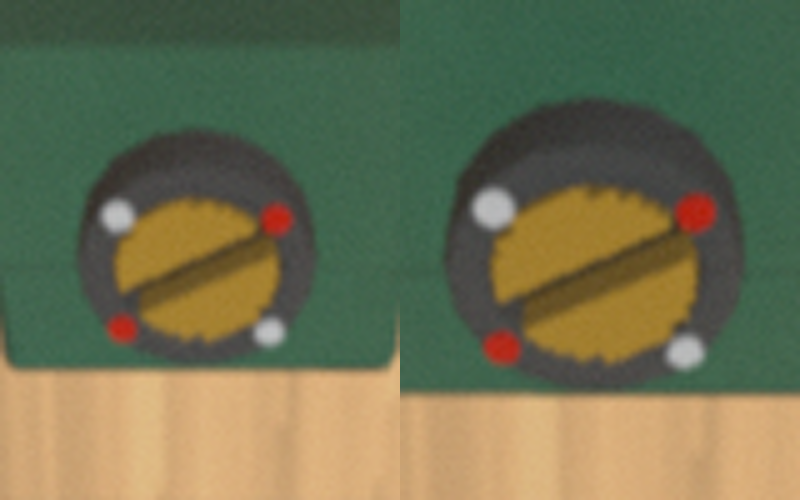

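The slot runs up-right, a little clockwise of the red dots: left view dots red (275,220),(122,328), white (118,216),(270,332), so the joint is a few degrees above 0.

```bash
cat > screw.py <<'E'
from h import *
jy=np.radians(-3.5);X=np.array([np.cos(jy),np.sin(jy),0]);Y=np.array([-np.sin(jy),np.cos(jy),0]);Z=np.array([0,0,1.])
t=np.radians(35);N=-np.sin(t)*X+np.cos(t)*Z      # out of head
U=np.cross(N,Y);U=-U if U@X<0 else U              # up the slope (away from robot)
def dots(im,box):
    x0,y0,x1,y1=box;c=im[y0:y1,x0:x1].astype(int);B,G,R=c[...,0],c[...,1],c[...,2]
    res={}
    for n,m in dict(red=(R>110)&(G<70)&(B<70),white=(R>140)&(G>140)&(B>140)).items():
        k,l,st,ce=cv2.connectedComponentsWithStats(m.astype(np.uint8));i=np.argsort(-st[1:,4])[:2]+1
        res[n]=[ce[j]+[x0,y0] for j in i]
    m=((R>130)&(G>90)&(B<90)&(R-B>70)).astype(np.uint8)
    k,l,st,ce=cv2.connectedComponentsWithStats(m);i=np.argsort(-st[1:,4])[:2]+1
    res["halves"]=[np.argwhere(l==j)[:,::-1]+[x0,y0] for j in i];return res
def hit(m,p,c):
    o,d=ray(m,*p);return o+d*((c-o)@N)/(d@N)
E
python3 - <<'E'
from screw import *
D={};M={}
for k,box in ((3,(280,85,342,140)),(4,(278,80,350,150))):
    M[k]=np.load(f"w{k}.npz");D[k]=dots(cv2.imread(f"pics/w{k}.png"),box);d=D[k];print(k,[np.round(x,1).tolist() for x in d["red"]+d["white"]],[len(h) for h in d["halves"]])
mt=robot.camera_model("top")
rays=[ray(mt,200+571.75/4,125+309.75/4)]+[ray(M[k],*np.mean(D[k]["red"]+D[k]["white"],0)) for k in (3,4)]
def ls(rs):
    A=sum(np.eye(3)-np.outer(d,d) for o,d in rs);b=sum((np.eye(3)-np.outer(d,d))@o for o,d in rs);return np.linalg.solve(A,b)
C=ls(rays);print("head centre",C,"wrist only",ls(rays[1:]))
J=np.array([.5402,-.0538,0]);print("in jig",(C-J)@X,(C-J)@Y,C[2])
for k in (3,4):
    H={n:[hit(M[k],p,C) for p in D[k][n]] for n in("red","white")}
    ang=lambda v:np.degrees(np.arctan2(v@U,v@Y))   # from +Y(left) towards U
    print(k,"r",[np.linalg.norm(H[n][0]-H[n][1]) for n in H],"red",ang(H["red"][0]-H["red"][1]),"white",ang(H["white"][0]-H["white"][1]))
    for h in D[k]["halves"]:
        q=np.array([[ (hit(M[k],p,C)-C)@Y,(hit(M[k],p,C)-C)@U] for p in h]).astype(np.float32)
        hu=cv2.convexHull(q)[:,0];e=np.roll(hu,-1,0)-hu
        # chord: merge hull edges close to the longest direction
        i=np.argmax(np.linalg.norm(e,axis=1));a=np.degrees(np.arctan2(e[i,1],e[i,0]));
        print("  chord",a,np.linalg.norm(e[i]),"area centroid dir",q.mean(0))
E
```

```text
3 [[330.8, 109.5], [300.4, 131.0], [299.1, 108.8], [329.3, 132.0]] [270, 235]
4 [[333.7, 111.4], [295.2, 137.9], [293.3, 110.3], [331.5, 139.0]] [422, 361]
head centre [ 0.46849454 -0.04859025  0.09786085] wrist only [ 0.46794584 -0.04766634  0.08052363]
in jig -0.07188976595429923 0.0008225198347091257 0.0978608460094749
3 r [np.float64(0.03860994385029718), np.float64(0.039094780526975265)] red 140.04002994543282 white 43.318146020867275
  chord -26.7068 0.015297074 area centroid dir [0.00428527 0.00770205]
  chord 152.3178 0.017448716 area centroid dir [-0.00352525 -0.00714309]
4 r [np.float64(0.03833186276743122), np.float64(0.038748291932012124)] red 140.39557189768433 white 43.27078115525985
  chord -27.491446 0.013730496 area centroid dir [0.00403774 0.00796879]
  chord 152.75906 0.016105304 area centroid dir [-0.00346809 -0.00673748]
```

```bash
python3 -m creep '[{"grip":0,"slide":[0,-0.8,-0.5],"twist":[0,0,0]},{"grip":0,"slide":[0,-1.7,-0.8],"twist":[0,0,0]},{"grip":0,"slide":[0,-2.5,-0.8],"twist":[0,0,0]},{"grip":0,"slide":[0,-2.5,-0.8],"twist":[0,0,0]},{"grip":0,"slide":[0,-2.5,-0.8],"twist":[0,0,0]}]'
python3 - <<'E'
from screw import *
m=robot.camera_model("wrist");np.savez("w5.npz",**m);im=robot.snapshot("wrist");cv2.imwrite("pics/w5.png",im)
u,v=proj(m,np.array([.468,-.048,.088])).astype(int)
d=dots(im,(u-30,v-25,u+32,v+25));print(u,v,[np.round(x,1).tolist() for x in d["red"]+d["white"]])
m4=np.load("w4.npz");m3=np.load("w3.npz");P=[[333.7,111.4],[295.2,137.9],[293.3,110.3],[331.5,139.0]];Q=np.array(d["red"]+d["white"])
print(tri(ray(m4,*np.mean(P,0)),ray(m,*Q.mean(0))))
print(tri(ray(m3,*np.mean([[330.8,109.5],[300.4,131.0],[299.1,108.8],[329.3,132.0]],0)),ray(m,*Q.mean(0))))
print(tri(ray(robot.camera_model("top"),200+571.75/4,125+309.75/4),ray(m,*Q.mean(0))))
print(rel([.40,.26,.25],[180,0,-18]))
E
```

```text
clock: 5.2
eef_pos: [0.4096, 0.0766, 0.213]
tcp_rot: [180.0, -0.1, -3.4]
ft_force: [-0.4, -0.1, 0.4]
width: -0.0001
finger_force: 0.0
449 123 [[471.8, 112.2], [428.4, 134.8], [438.4, 111.3], [458.9, 135.9]]
(array([ 0.46815316, -0.0478322 ,  0.08735496]), np.float64(0.00023305970098811297))
(array([ 0.46809786, -0.04783839,  0.08734439]), np.float64(0.0001244116223149796))
(array([ 0.46900739, -0.04935437,  0.0854835 ]), np.float64(0.0025648475413168493))
(array([-0.411, -3.665, -0.752]), array([ 0.   , -0.02 ,  2.902]))
```

```bash
python3 -m creep '[{"grip":0.5,"slide":[-0.1,-1,-0.2],"twist":[0,0,0.6]},{"grip":0.7,"slide":[-0.2,-2,-0.4],"twist":[0,0,1.5]},{"grip":0.8,"slide":[-0.4,-2.9,-0.75],"twist":[0,0,2.2]},{"grip":0.8,"slide":[-0.4,-3.65,-0.75],"twist":[0,0,2.9]},{"grip":0.8,"slide":[-0.4,-3.65,-0.75],"twist":[0,0,2.9]}]'
python3 - <<'E'
from h import *
m=robot.camera_model("wrist");np.savez("w6.npz",**m);im=robot.snapshot("wrist");cv2.imwrite("pics/w6.png",im)
im5=cv2.imread("pics/w5.png");out=[]
for k,I in((5,im5),(6,im)):
    u,v=np.round(proj(np.load(f"w{k}.npz"),[.462,.264,.11])).astype(int)
    x0,y0=max(u-75,0),max(v-75,0);print(k,x0,y0);c=I[y0:y0+150,x0:x0+150];c=cv2.copyMakeBorder(c,0,150-c.shape[0],0,150-c.shape[1],0);out.append(cv2.resize(c,(400,400),interpolation=cv2.INTER_CUBIC))
cv2.imwrite("pics/cd.png",np.hstack(out))
E
```

```text
clock: 5.75
eef_pos: [0.4008, 0.2615, 0.25]
tcp_rot: [-179.9, -0.0, -17.9]
ft_force: [-0.3, -1.2, 0.5]
width: 0.0682
finger_force: 0.0
5 30 79
6 224 56
```

View pics/cd.png

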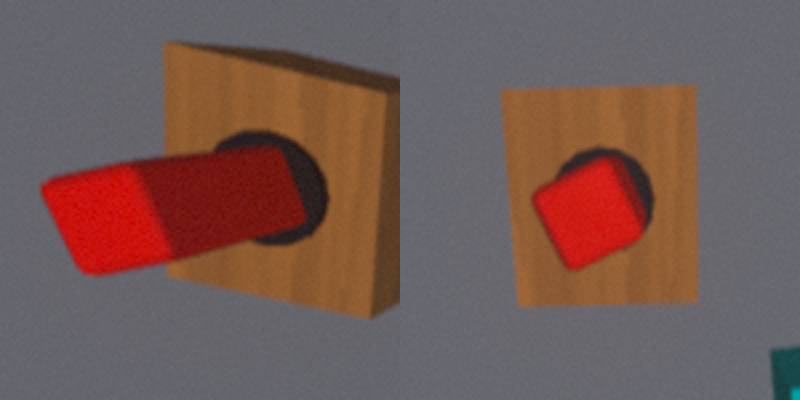

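The left crop (pan view) shows the handle's top face, corners (42,187),(133,163),(175,258),(90,275). The right (overhead) shows the same face turned about 25° to the wooden top, whose corners are (500,90),(697,85),(697,303),(518,306).

```bash
python3 - <<'E'
from h import *
m5,m6=np.load("w5.npz"),np.load("w6.npz")
def top(f,box):
    im=cv2.imread(f).astype(int);x0,y0,x1,y1=box;c=im[y0:y1,x0:x1]
    m=((c[...,2]>165)&(c[...,1]<70)).astype(np.uint8);k,l,st,ce=cv2.connectedComponentsWithStats(m);j=1+np.argmax(st[1:,4])
    r=cv2.minAreaRect((np.argwhere(l==j)[:,::-1]+[x0,y0]).astype(np.float32));return ce[j]+[x0,y0],r,st[j,4]
a,ra,na=top("pics/w5.png",(30,120,110,200));b,rb,nb=top("pics/w6.png",(260,100,330,170));print(a,na,b,nb,rb)
p,e=tri(ray(m5,*a),ray(m6,*b));print("handle top",p,e)
q=[plane(m6,*c,p[2]) for c in cv2.boxPoints(rb)]
for i in range(4):
    d=q[(i+1)%4]-q[i];print("edge deg",np.degrees(np.arctan2(d[1],d[0])),np.linalg.norm(d))
L=lambda x,y:ray(m5,30+x/2.667,79+y/2.667); Rr=lambda x,y:ray(m6,224+(x-400)/2.667,56+y/2.667)
c=[tri(L(*x),Rr(*y)) for x,y in [((167,42),(501,90)),((388,93),(697,85)),((371,318),(697,303)),]]
print("stand corners",c,"hole",(c[0][0]+c[2][0])/2)
cc=[plane(m6,224+(x-400)/2.667,56+y/2.667,.07) for x,y in [(501,90),(697,85),(697,303),(518,306)]];print(np.mean(cc,0))
# flange circle extents in w5 approx
E
```

```text
[ 69.76512176 161.60329929] 1273 [294.50726141 136.22406639] 964 ((294.70001220703125, 136.4000244140625), (31.752164840698242, 30.4105224609375), 63.43495178222656)
handle top [0.46088686 0.2656927  0.14438781] 0.00015400384244047328
edge deg -82.61488632621673 0.026435307254439763
edge deg -171.36572535997252 0.026859960384304788
edge deg 98.24084284017557 0.02725432343381695
edge deg 6.90082741440067 0.027261586967443758
stand corners [(array([0.51448337, 0.2917255 , 0.06825132]), np.float64(0.00014353649652758545)), (array([0.49182872, 0.21499398, 0.06871345]), np.float64(0.0007226181201572573)), (array([0.40546293, 0.24145851, 0.06793951]), np.float64(0.000785114607580535))] hole [0.45997315 0.26659201 0.06809541]
[0.45994452 0.2662922  0.07      ]
```

```bash
python3 - <<'E'
from h import *
print(rel([.4606,.266,.20],[180,0,7.8]))
E
```

```text
(array([ 1.102, -0.489,  0.986]), array([ 3.000e-03, -4.000e-03, -5.151e+00]))
```

```bash
python3 -m creep '[{"grip":0.8,"slide":[1.1,-0.49,0.3],"twist":[0,0,-5.15]},{"grip":0.8,"slide":[1.1,-0.49,0.5],"twist":[0,0,-5.15]},{"grip":0.8,"slide":[1.1,-0.49,0.98],"twist":[0,0,-5.15]},{"grip":0.8,"slide":[1.1,-0.49,0.98],"twist":[0,0,-5.15]},{"grip":0.8,"slide":[1.1,-0.49,0.98],"twist":[0,0,-5.15]}]'
python3 - <<'E'
from h import *
print(rel([.4606,.266,.092],[180,0,7.8]))
E
```

```text
clock: 6.3
eef_pos: [0.4601, 0.2638, 0.1995]
tcp_rot: [180.0, 0.1, 7.4]
ft_force: [0.7, 0.2, 1.1]
width: 0.068
finger_force: 0.0
(array([ 0.02 , -0.043,  2.15 ]), array([ 0.008,  0.017, -0.077]))
```

```bash
python3 -m creep '[{"grip":0.8,"slide":[0.02,-0.04,0.7],"twist":[0,0,-0.08]},{"grip":0.8,"slide":[0.02,-0.04,1.4],"twist":[0,0,-0.08]},{"grip":0.8,"slide":[0.02,-0.04,1.9],"twist":[0,0,-0.08]},{"grip":0.8,"slide":[0.02,-0.04,2.15],"twist":[0,0,-0.08]},{"grip":0.3,"slide":[0.02,-0.04,2.15],"twist":[0,0,-0.08]}]' 80
python3 -m creep '[{"grip":0.2,"slide":[0,0,0],"twist":[0,0,0]},{"grip":0.2,"slide":[0,0,0],"twist":[0,0,0]},{"grip":0.2,"slide":[0,0,0],"twist":[0,0,0]},{"grip":0.2,"slide":[0,0,0],"twist":[0,0,0]},{"grip":0.2,"slide":[0,0,0],"twist":[0,0,0]}]' 80
```

```text
clock: 6.8
eef_pos: [0.4602, 0.2669, 0.0917]
tcp_rot: [180.0, 0.1, 8.0]
ft_force: [0.3, 0.1, -0.2]
width: 0.0552
finger_force: 0.0
clock: 7.3
eef_pos: [0.4624, 0.2683, 0.095]
tcp_rot: [-179.9, -0.2, 8.1]
ft_force: [0.1, -0.6, 6.3]
width: 0.0294
finger_force: 79.5
```

```bash
python3 -m creep '[{"grip":0.2,"slide":[0,0,-0.5],"twist":[0,0,0]},{"grip":0.2,"slide":[0,0,-1.1],"twist":[0,0,0]},{"grip":0.2,"slide":[0,0,-2],"twist":[0,0,0]},{"grip":0.2,"slide":[0,0,-2.8],"twist":[0,0,0]},{"grip":0.2,"slide":[0,0,-3.3],"twist":[0,0,0]}]' 90
python3 - <<'E'
from h import *
s=robot.sense();print(s["eef_pos"],s["tcp_rot"],s["ft_force"])
m=robot.camera_model("scene");im=robot.snapshot("scene");cv2.imwrite("pics/s7.png",im)
mw=robot.camera_model("wrist");np.savez("w7.npz",**mw);w=robot.snapshot("wrist");cv2.imwrite("pics/w7.png",w)
u,v=np.round(proj(m,s["eef_pos"]-[0,0,.04])).astype(int);print(u,v)
a=cv2.resize(im[v-40:v+40,u-40:u+40],(400,400),interpolation=cv2.INTER_CUBIC)
t=proj(mw,s["eef_pos"]-[0,0,.086]);print(t)
x,y=np.round(t).astype(int)
b=cv2.resize(w[y-40:y+40,x-40:x+40],(400,400),interpolation=cv2.INTER_CUBIC)
cv2.imwrite("pics/c7.png",np.hstack([a,b]))
E
```

```text
clock: 7.8
eef_pos: [0.4615, 0.2681, 0.2615]
tcp_rot: [-179.9, -0.3, 8.1]
ft_force: [0.0, -0.0, -1.9]
width: 0.0288
finger_force: 89.0
[0.46148331 0.26808517 0.26147437] [-179.91649209   -0.27172664    8.11656813] [ 0.03654874 -0.01047082 -1.9377386 ]
409 194
[321.18057107 204.742723  ]
```

View pics/c7.png

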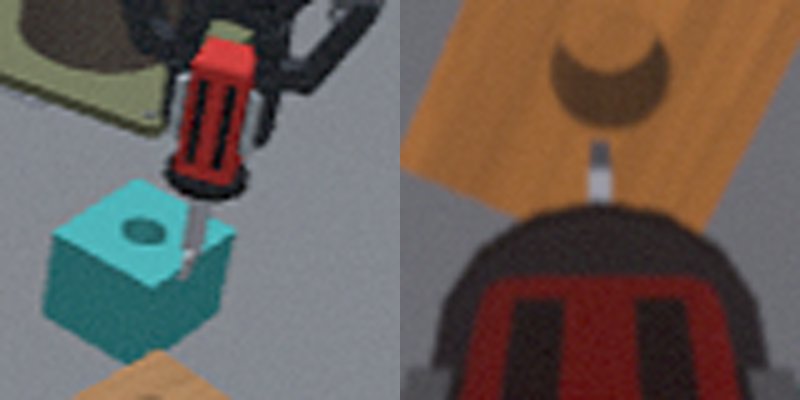

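Both views show the blade edge-on (narrow at (185,265) in the scene crop and (600,150) in the wrist crop), so the blade's width lies along the tool's x axis and the driver is held straight.

```bash
cat >> screw.py <<'E'
C=np.array([.4682,-.0481,.0872])
def toolR(phi):
    z=-N;x=np.cos(np.radians(phi))*U+np.sin(np.radians(phi))*np.cross(z,U);return Ro.from_matrix(np.c_[x,np.cross(z,x),z])
def target(phi,h,L=.086,dx=0,dy=0,ex=0,ey=0):
    "TCP with the tip h out of the head plane; tip at (dx,dy,L) in tool; ex,ey shift along U,Y"
    R=toolR(phi);return C+h*N+ex*U+ey*Y-R.apply([dx,dy,L]),R
E
python3 - <<'E'
from screw import *
# slot angle again
for k,box in ((3,(280,85,342,140)),(4,(278,80,350,150))):
    M=np.load(f"w{k}.npz");d=dots(cv2.imread(f"pics/w{k}.png"),box)
    H=[hit(M,p,C) for p in d["red"]];v=H[0]-H[1];print("red",np.degrees(np.arctan2(v@U,v@Y)),"mid",np.round((np.mean(H,0)-C),4))
    for h in d["halves"]:
        q=np.array([[(hit(M,p,C)-C)@Y,(hit(M,p,C)-C)@U] for p in h]).astype(np.float32)
        hu=cv2.convexHull(q)[:,0];e=np.roll(hu,-1,0)-hu;i=np.argmax(np.linalg.norm(e,axis=1));print(np.degrees(np.arctan2(e[i,1],e[i,0]))%180)
# tip length
s=robot.sense();R=Ro.from_euler('xyz',s["tcp_rot"],degrees=True);o,d=ray(np.load("w7.npz"),321.,193.4)
o,d=R.inv().apply(o-s["eef_pos"]),R.inv().apply(d);print("tip edge in tool",o+d*(.012-o[0])/d[0])
p,T=target(-117.3,.04);print(p,*rel(p,T),s["joint_positions"])
E
```

```text
red 140.04002994543282 mid [-0.0004  0.0001 -0.0003]
153.2932
152.3178
red 140.39557189768436 mid [-0.0004  0.0002 -0.0003]
152.50856
152.75906
tip edge in tool [0.012      0.00042833 0.07534247]
[ 0.39606417 -0.04368798  0.19041316] [-2.215  5.999  1.414] [ -7.206   3.38  -20.428] [ 2.43876710e+01 -8.97788004e+00  1.07390408e+02  4.50696622e-05
  8.10400254e+01  1.06268630e+02]
```

```bash
python3 - <<'E'
from screw import *
s=robot.sense();R=Ro.from_euler('xyz',s["tcp_rot"],degrees=True);ms=robot.camera_model("scene")
for L in (.075,.08,.085,.09): print(L,proj(ms,s["eef_pos"]+R.apply([0,0,L])),proj(np.load("w7.npz"),s["eef_pos"]+R.apply([.012,0,L])))
a=cv2.imread("pics/s7.png")[188:222,395:418];w=cv2.imread("pics/w7.png")
print("scene rows: bluish-gray minus teal"); 
for v in range(190,216,2): print(v,[int(x[2]) for x in cv2.imread("pics/s7.png")[v,398:416]])
print([tuple(int(c) for c in w[v,321]) for v in range(184,208)])
# handle top / flange in scene
for z in (-.05,-.0505,.015,.025): print(z,proj(ms,s["eef_pos"]+R.apply([0,0,z])))
E
```

```text
0.075 [407.22542663 204.25383808] [320.48316888 193.5179627 ]
0.08 [406.93731297 205.73707389] [320.49047202 191.83013351]
0.085 [406.65089289 207.21159093] [320.49748431 190.20952283]
0.09 [406.36615152 208.67746583] [320.50422278 188.65219355]
scene rows: bluish-gray minus teal
190 [104, 131, 135, 139, 92, 13, 24, 29, 35, 31, 29, 30, 68, 92, 123, 134, 118, 71]
192 [76, 77, 77, 90, 126, 143, 98, 24, 10, 5, 24, 27, 29, 36, 32, 26, 21, 21]
194 [79, 78, 79, 77, 80, 76, 72, 91, 117, 116, 114, 105, 93, 84, 79, 100, 130, 140]
196 [79, 77, 82, 81, 78, 75, 79, 75, 85, 104, 110, 112, 111, 126, 132, 134, 131, 132]
198 [46, 37, 53, 73, 79, 76, 77, 76, 92, 104, 112, 110, 87, 73, 77, 104, 127, 135]
200 [46, 43, 37, 40, 62, 80, 78, 90, 100, 107, 113, 111, 89, 79, 76, 79, 77, 71]
202 [34, 38, 40, 50, 69, 79, 75, 94, 104, 109, 112, 101, 82, 81, 69, 41, 25, 92]
204 [78, 78, 79, 76, 77, 77, 77, 92, 158, 147, 112, 85, 45, 35, 39, 34, 28, 114]
206 [80, 78, 78, 80, 78, 80, 73, 105, 106, 88, 55, 34, 40, 36, 37, 37, 72, 118]
208 [78, 77, 76, 77, 80, 65, 44, 102, 99, 60, 37, 41, 32, 33, 36, 33, 111, 132]
210 [80, 77, 66, 42, 37, 32, 38, 46, 33, 41, 34, 44, 33, 34, 39, 46, 116, 134]
212 [38, 28, 36, 32, 38, 39, 39, 26, 32, 40, 38, 37, 33, 36, 36, 92, 124, 134]
214 [38, 33, 39, 42, 38, 38, 37, 37, 37, 32, 37, 34, 33, 38, 45, 118, 135, 131]
[(38, 56, 80), (39, 54, 81), (29, 52, 75), (37, 54, 77), (40, 54, 77), (37, 58, 83), (36, 70, 104), (56, 90, 137), (61, 95, 140), (72, 86, 112), (84, 79, 85), (81, 75, 75), (79, 73, 74), (85, 80, 82), (114, 107, 107), (148, 138, 139), (163, 154, 155), (165, 154, 155), (164, 153, 155), (164, 152, 153), (143, 134, 134), (98, 92, 94), (43, 43, 50), (28, 26, 35)]
-0.05 [415.02613051 164.09509294]
-0.0505 [415.05983442 163.92158209]
0.015 [410.8205599  185.74575947]
0.025 [410.20311638 188.92441581]
```

```bash
python3 -m creep '[{"grip":0.2,"slide":[-0.6,1,-0.2],"twist":[0,0,-1.7]},{"grip":0.2,"slide":[-1.2,2,-0.2],"twist":[0,0,-3.4]},{"grip":0.2,"slide":[-1.6,2.9,-0.2],"twist":[0,0,-5.1]},{"grip":0.2,"slide":[-2,3.8,-0.2],"twist":[0,0,-6.8]},{"grip":0.2,"slide":[-2.3,4.7,-0.2],"twist":[0,0,-8.5]}]'
python3 - <<'E'
from screw import *
p,T=target(-117.3,.06,dx=-.0025);print(p,*rel(p,T),robot.sense()["joint_positions"])
E
```

```text
clock: 8.4
eef_pos: [0.3872, 0.0534, 0.2654]
tcp_rot: [-179.9, 0.1, 47.0]
ft_force: [1.3, -1.6, -1.5]
width: 0.0291
finger_force: 89.4
[ 0.38381215 -0.04071292  0.20613852] [-1.421  1.236  1.185] [ -7.387   0.792 -12.915] [-2.69417058e-02 -2.93852287e+01  1.22579946e+02 -7.40115505e-03
  8.69390377e+01  4.29561601e+01]
```

```bash
python3 -m creep '[{"grip":0.2,"slide":[-0.3,0.3,0.2],"twist":[-0.9,0.1,-1.4]},{"grip":0.2,"slide":[-0.6,0.6,0.4],"twist":[-1.8,0.2,-2.8]},{"grip":0.2,"slide":[-0.9,0.8,0.7],"twist":[-2.7,0.3,-4.3]},{"grip":0.2,"slide":[-1.2,1.1,0.9],"twist":[-3.6,0.4,-5.8]},{"grip":0.2,"slide":[-1.42,1.24,1.1],"twist":[-4.4,0.5,-7.3]}]'
python3 - <<'E'
from screw import *
p,T=target(-117.3,.06,dx=-.0025);print(p,*rel(p,T),robot.sense()["joint_positions"])
E
```

```text
clock: 8.9
eef_pos: [0.3843, -0.04, 0.2095]
tcp_rot: [158.8, 4.5, 82.9]
ft_force: [-1.3, -0.1, -1.4]
width: 0.0292
finger_force: 89.6
[ 0.38381215 -0.04071292  0.20613852] [-0.01  -0.033  0.061] [-3.011  0.445 -5.643] [-12.26867162 -46.36654142 138.92260114  -2.50847886  65.96872172
  -5.41729423]
```

```bash
python3 -m creep '[{"grip":0.2,"slide":[0,0,0],"twist":[-0.75,0.1,-1.4]},{"grip":0.2,"slide":[0,0,0.06],"twist":[-1.5,0.2,-2.8]},{"grip":0.2,"slide":[0,-0.03,0.06],"twist":[-2.25,0.3,-4.2]},{"grip":0.2,"slide":[0,-0.03,0.06],"twist":[-3.0,0.44,-5.64]},{"grip":0.2,"slide":[0,-0.03,0.06],"twist":[-3.0,0.44,-5.64]}]'
python3 - <<'E'
from screw import *
p,T=target(-117.3,.02,dx=-.0025);print(p,*rel(p,T),robot.sense()["joint_positions"])
E
```

```text
clock: 9.4
eef_pos: [0.3877, -0.0408, 0.2043]
tcp_rot: [148.5, 14.9, 109.0]
ft_force: [0.1, -1.1, -0.6]
width: 0.0292
finger_force: 89.8
[ 0.40671241 -0.04211356  0.17337244] [ 0.015 -0.033  0.725] [-0.096 -0.026 -0.107] [-20.80964944 -58.61408331 147.22364062  11.27394613  58.58008447
 -47.09790188]
```

```bash
python3 -m creep '[{"grip":0.2,"slide":[0.01,-0.03,0.3],"twist":[-0.1,-0.03,-0.1]},{"grip":0.2,"slide":[0.01,-0.03,0.6],"twist":[-0.1,-0.03,-0.1]},{"grip":0.2,"slide":[0.01,-0.03,0.72],"twist":[-0.1,-0.03,-0.1]},{"grip":0.2,"slide":[0.01,-0.03,0.72],"twist":[-0.1,-0.03,-0.1]}]'
python3 - <<'E'
from screw import *
p,T=target(-117.3,.004,dx=-.0025);s=robot.sense();print(p,*rel(p,T),s["joint_positions"],s["eef_pos"])
mw=robot.camera_model("wrist");np.savez("w8.npz",**mw);w=robot.snapshot("wrist");cv2.imwrite("pics/w8.png",w)
ms=robot.camera_model("scene");im=robot.snapshot("scene");cv2.imwrite("pics/s8.png",im)
u,v=np.round(proj(ms,C)).astype(int)
x,y=np.round(proj(mw,C)).astype(int);print(u,v,x,y)
a=cv2.resize(im[v-35:v+25,u-30:u+30],(400,400),interpolation=cv2.INTER_CUBIC)
b=cv2.resize(w[y-40:y+40,x-40:x+40],(400,400),interpolation=cv2.INTER_CUBIC)
cv2.imwrite("pics/c8.png",np.hstack([a,b]))
E
```

```text
clock: 9.8
eef_pos: [0.408, -0.0413, 0.1768]
tcp_rot: [148.0, 15.3, 109.5]
ft_force: [-0.2, 0.7, -0.9]
width: 0.0291
finger_force: 89.8
[ 0.41587252 -0.04267382  0.16026601] [ 0.011 -0.062  0.362] [0.034 0.008 0.017] [-19.55835063 -53.08328504 147.82396052  11.75728449  51.7586596
 -47.96612578] [ 0.40796266 -0.04126202  0.17680086]
311 194 318 199
```

View pics/c8.png

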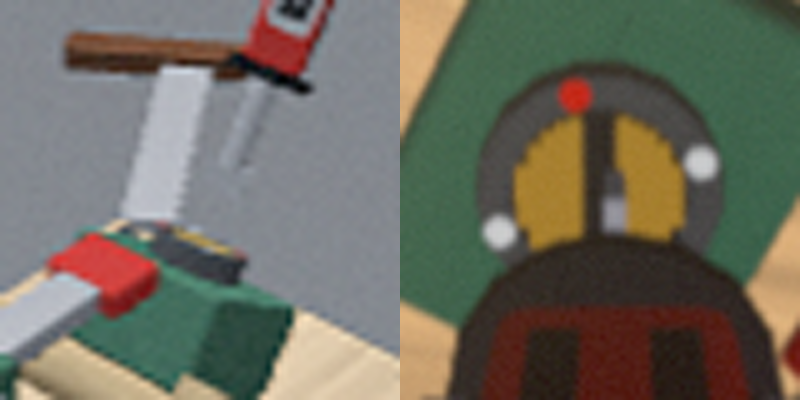

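The wrist crop shows the slot vertical, centred at x≈598, parallel to the blade, whose end is at x≈614: the blade is ~3 px (2.6 mm) to the right, matching the computed -0.06 correction in tool y.

```bash
python3 -m creep '[{"grip":0.2,"slide":[0.01,-0.06,0.1],"twist":[0.03,0,0.02]},{"grip":0.2,"slide":[0.01,-0.06,0.2],"twist":[0.03,0,0.02]},{"grip":0.2,"slide":[0.01,-0.06,0.2],"twist":[0.03,0,0.02]}]'
python3 - <<'E'
from screw import *
p,T=target(-117.3,.0,dx=-.0025);s=robot.sense();print(*rel(p,T))
w=robot.snapshot("wrist");mw=robot.camera_model("wrist")
np.savez("w9.npz",**mw);cv2.imwrite("pics/w9.png",w)
for v in range(172,206,4): print(v,[int(sum(c)//3) for c in w[v,308:334]], [int(c[2])-int(c[0]) for c in w[v,308:334]])
E
```

```text
clock: 10.2
eef_pos: [0.4117, -0.0429, 0.1679]
tcp_rot: [148.0, 15.4, 109.4]
ft_force: [0.4, 0.1, -1.5]
width: 0.0293
finger_force: 89.8
[ 0.018 -0.013  0.252] [0.027 0.029 0.009]
172 [83, 82, 84, 84, 80, 80, 80, 76, 70, 69, 69, 70, 69, 67, 63, 67, 69, 71, 72, 81, 83, 77, 81, 80, 81, 80] [-11, -13, -11, -9, -11, -9, -6, -6, -3, -3, 1, -3, -1, -1, 0, 0, -2, -4, -6, -10, -12, -13, -13, -13, -12, -14]
176 [52, 52, 49, 47, 52, 59, 68, 67, 68, 63, 66, 65, 65, 65, 66, 64, 69, 66, 59, 58, 54, 51, 46, 48, 63, 62] [12, 15, 14, 16, 21, 44, 68, 77, 62, 37, 11, 5, 9, 5, 7, 3, 7, 5, 8, 8, 13, 15, 14, 13, 7, -1]
180 [73, 73, 74, 78, 0, 84, 3, 1, 84, 84, 84, 78, 76, 72, 75, 75, 73, 74, 70, 74, 75, 75, 72, 75, 75, 69] [5, 0, 2, 28, 100, 162, 167, 169, 176, 164, 112, 34, 1, 0, 6, 3, 3, 5, 3, 1, 3, 1, 3, 4, 3, 3]
184 [77, 74, 73, 70, 71, 74, 1, 5, 77, 58, 43, 47, 47, 46, 43, 55, 80, 2, 84, 73, 71, 70, 69, 69, 73, 70] [3, 3, 7, 20, 29, 47, 76, 88, 77, 38, 14, 13, 13, 14, 17, 33, 73, 81, 73, 46, 29, 15, 7, 3, 3, 4]
188 [1, 21, 20, 29, 26, 25, 25, 27, 17, 64, 43, 46, 44, 43, 41, 65, 18, 27, 29, 27, 29, 2
[... 424 characters left out ...]
7, 68, 62, 70, 20, 27, 30, 25, 29, 26, 31, 28, 27, 28] [117, 119, 117, 118, 121, 120, 121, 120, 110, 53, 8, 3, 2, 3, 3, 44, 105, 120, 116, 122, 118, 120, 115, 122, 120, 121]
200 [27, 25, 29, 27, 28, 29, 29, 28, 20, 66, 83, 50, 62, 60, 48, 15, 22, 29, 26, 26, 26, 25, 28, 23, 26, 25] [120, 123, 118, 120, 121, 121, 119, 120, 109, 50, -2, -6, -5, -6, -10, 22, 105, 119, 120, 118, 119, 122, 119, 126, 119, 120]
204 [27, 25, 28, 29, 27, 27, 24, 25, 16, 67, 79, 30, 36, 40, 33, 6, 16, 23, 24, 22, 25, 26, 26, 30, 27, 28] [120, 120, 122, 118, 120, 126, 120, 117, 106, 47, -1, -1, -4, -4, -6, 23, 103, 117, 119, 122, 121, 123, 119, 118, 119, 121]<stdin>:5: RuntimeWarning: overflow encountered in scalar add
```

The blade (columns ~318.5–322.5) is now centred in the slot (317–323).

```bash
python3 -m creep '[{"grip":0.2,"slide":[0.02,-0.01,0.1],"twist":[0.03,0.03,0]},{"grip":0.2,"slide":[0.02,-0.01,0.2],"twist":[0.03,0.03,0]},{"grip":0.2,"slide":[0.02,-0.01,0.27],"twist":[0.03,0.03,0]},{"grip":0.2,"slide":[0.02,-0.01,0.32],"twist":[0.03,0.03,0]}]' 100
python3 - <<'E'
from screw import *
p,T=target(-117.3,-.008,dx=-.0025);print(*rel(p,T))
E
```

```text
clock: 10.65
eef_pos: [0.4204, -0.0428, 0.1545]
tcp_rot: [148.1, 15.3, 109.5]
ft_force: [0.0, 0.3, -2.0]
width: 0.0286
finger_force: 98.5
[ 0.001 -0.009  0.093] [0.001 0.001 0.013]
```

```bash
python3 -m creep '[{"grip":0.2,"slide":[0,0,0.04],"twist":[0,0,0]},{"grip":0.2,"slide":[0,0,0.08],"twist":[0,0,0]},{"grip":0.2,"slide":[0,0,0.11],"twist":[0,0,0]},{"grip":0.2,"slide":[0,0,0.11],"twist":[0,0,0]}]' 
python3 - <<'E'
from screw import *
p,T=target(-117.3,-.008,dx=-.0025);s=robot.sense();print(*rel(p,T),s["ft_force"]@N)
E
```

```text
clock: 11.05
eef_pos: [0.4235, -0.043, 0.1504]
tcp_rot: [148.1, 15.3, 109.5]
ft_force: [-0.8, -0.2, -1.5]
width: 0.0289
finger_force: 98.5
[ 0.003 -0.012 -0.01 ] [0.005 0.005 0.014] -0.7620380128150719
```

```bash
python3 -m creep '[{"grip":0.2,"slide":[0,0,0.03],"twist":[0,0,0]},{"grip":0.2,"slide":[0,0,0.05],"twist":[0,0,0]},{"grip":0.2,"slide":[0,0,0.05],"twist":[0,0,0]}]' 
python3 - <<'E'
from screw import *
p,T=target(-117.3,-.008,dx=-.0025);s=robot.sense();print(*rel(p,T),s["ft_force"]@N)
E
```

```text
clock: 11.35
eef_pos: [0.425, -0.0432, 0.1495]
tcp_rot: [148.1, 15.3, 109.5]
ft_force: [-8.7, 0.3, 5.1]
width: 0.029
finger_force: 100.0
[ 0.012 -0.024 -0.041] [0.003 0.006 0.024] 9.178257398860655
```

```bash
cat > st.py <<'E'
from screw import *
s=robot.sense();R=Ro.from_euler('xyz',s["tcp_rot"],degrees=True)
x=R.apply([1,0,0]);phi=np.degrees(np.arctan2(x@np.cross(-N,U),x@U));F=R.inv().apply(s["ft_force"]);T=R.inv().apply(s["wrist_torque"])
p,Tg=target(phi,-.0095,dx=-.0025)
print("phi",round(phi,1),"F tool",np.round(F,1),"T tool",np.round(T,2),"off",rel(p,Tg),"j6",round(s["joint_positions"][5],1))
E
python3 -m creep '[{"grip":0.2,"slide":[0,0.004,0],"twist":[0,0,1]},{"grip":0.2,"slide":[0,0.008,0],"twist":[0,0,2]},{"grip":0.2,"slide":[0,0.013,0],"twist":[0,0,3]},{"grip":0.2,"slide":[0,0.017,0],"twist":[0,0,4]},{"grip":0.2,"slide":[-0.005,0.021,0],"twist":[0,0,5]}]'; python3 st.py
```

```text
clock: 11.85
eef_pos: [0.4253, -0.0431, 0.1496]
tcp_rot: [145.1, 1.3, 88.3]
ft_force: [-13.0, -0.5, 7.5]
width: 0.0286
finger_force: 100.2
phi -92.3 F tool [ -1.1  -6.3 -13.6] T tool [ 1.88 -0.18 -0.16] off (array([ 0.003, -0.012, -0.012]), array([-0.019,  0.009, -0.   ])) j6 -23.1
```

```bash
python3 -m creep '[{"grip":0.2,"slide":[0,0.004,0],"twist":[0,0,1]},{"grip":0.2,"slide":[0,0.008,0],"twist":[0,0,2]},{"grip":0.2,"slide":[0,0.013,0],"twist":[0,0,3]},{"grip":0.2,"slide":[0,0.017,0],"twist":[0,0,4]},{"grip":0.2,"slide":[-0.005,0.021,0],"twist":[0,0,5]}]'; python3 st.py
python3 -m creep '[{"grip":0.2,"slide":[0,0.004,0],"twist":[0,0,1]},{"grip":0.2,"slide":[0,0.008,0],"twist":[0,0,2]},{"grip":0.2,"slide":[0,0.013,0],"twist":[0,0,3]},{"grip":0.2,"slide":[0,0.015,0],"twist":[0,0,3.6]}]'; python3 st.py
```

```text
clock: 12.35
eef_pos: [0.4259, -0.0432, 0.1501]
tcp_rot: [147.3, -12.7, 67.5]
ft_force: [-13.2, 0.2, 7.9]
width: 0.0285
finger_force: 100.3
phi -67.3 F tool [ -3.   -5.5 -14. ] T tool [ 1.8  -0.86 -0.12] off (array([-0.002, -0.006, -0.013]), array([-0.024,  0.015, -0.   ])) j6 1.9
clock: 12.75
eef_pos: [0.4264, -0.0435, 0.1504]
tcp_rot: [152.2, -21.9, 51.3]
ft_force: [-15.0, 0.6, 7.3]
width: 0.0289
finger_force: 100.3
phi -49.3 F tool [ -5.5  -6.  -14.6] T tool [ 1.53 -1.36 -0.15] off (array([-0.006, -0.002, -0.013]), array([-0.023,  0.022, -0.   ])) j6 19.8
```

```bash
python3 -m creep '[{"grip":0.2,"slide":[0,0.004,0],"twist":[0,0,0.8]},{"grip":0.2,"slide":[0,0.007,0],"twist":[0,0,1.6]},{"grip":0.2,"slide":[0,0.007,0],"twist":[0,0,1.6]}]' 120; python3 st.py
python3 -m creep '[{"grip":0.2,"slide":[0,0.003,0],"twist":[0,0,0.6]},{"grip":0.2,"slide":[0,0.003,0],"twist":[0,0,0.6]}]'; python3 st.py
```

```text
clock: 13.05
eef_pos: [0.4266, -0.0436, 0.1506]
tcp_rot: [155.3, -25.4, 43.5]
ft_force: [-15.2, 1.4, 8.7]
width: 0.0288
finger_force: 116.8
phi -41.4 F tool [ -5.4  -5.4 -15.9] T tool [ 1.34 -1.6  -0.05] off (array([-0.007,  0.001, -0.012]), array([-0.022,  0.024, -0.   ])) j6 27.7
clock: 13.25
eef_pos: [0.4267, -0.0437, 0.1506]
tcp_rot: [156.6, -26.6, 40.5]
ft_force: [-15.5, 2.1, 8.5]
width: 0.0289
finger_force: 116.9
phi -38.4 F tool [ -5.5  -5.9 -15.9] T tool [ 1.29 -1.64 -0.09] off (array([-0.008,  0.001, -0.012]), array([-0.022,  0.025, -0.   ])) j6 30.7
```

```bash
python3 -m creep '[{"grip":0.2,"slide":[0,0.003,0],"twist":[0,0,0.6]},{"grip":0.2,"slide":[0,0.003,0],"twist":[0,0,0.6]}]'; python3 st.py
python3 -m creep '[{"grip":0.2,"slide":[0,0.003,0],"twist":[0,0,0.6]},{"grip":0.2,"slide":[0,0.003,0],"twist":[0,0,0.6]}]'; python3 st.py
```

```text
clock: 13.45
eef_pos: [0.4267, -0.0437, 0.1507]
tcp_rot: [158.0, -27.7, 37.5]
ft_force: [-14.3, 1.1, 8.6]
width: 0.0288
finger_force: 116.9
phi -35.5 F tool [ -5.4  -4.2 -15.2] T tool [ 1.35 -1.61 -0.34] off (array([-0.008,  0.004, -0.012]), array([-0.024,  0.028, -0.   ])) j6 33.6
clock: 13.65
eef_pos: [0.4267, -0.0438, 0.1507]
tcp_rot: [159.5, -28.8, 34.4]
ft_force: [-15.4, 2.7, 8.5]
width: 0.0287
finger_force: 117.0
phi -32.6 F tool [ -5.7  -5.7 -15.8] T tool [ 1.37 -1.64 -0.78] off (array([-0.007,  0.004, -0.012]), array([-0.022,  0.032, -0.   ])) j6 36.5
```

Torque climbed to 0.78 N m: the stop is reached. Unwind within the slack, withdraw, and check the slot against the dots.

```bash
python3 -m creep '[{"grip":0.2,"slide":[0,-0.005,0],"twist":[0,0,-1]},{"grip":0.2,"slide":[0,-0.01,-0.02],"twist":[0,0,-2]},{"grip":0.2,"slide":[0,-0.01,-0.05],"twist":[0,0,-2.4]}]'; python3 st.py
python3 -m creep '[{"grip":0.2,"slide":[0,0,-0.1],"twist":[0,0,0]},{"grip":0.2,"slide":[0,0,-0.25],"twist":[0,0,0]},{"grip":0.2,"slide":[0,0,-0.4],"twist":[0,0,0]},{"grip":0.2,"slide":[0,0,-0.6],"twist":[0,0,0]},{"grip":0.2,"slide":[0,0,-0.7],"twist":[0,0,0]}]'; python3 st.py
python3 - <<'E'
from screw import *
mw=robot.camera_model("wrist");w=robot.snapshot("wrist");cv2.imwrite("pics/w10.png",w)
x,y=np.round(proj(mw,C)).astype(int);print(x,y)
cv2.imwrite("pics/c10.png",cv2.resize(w[y-60:y+40,x-60:x+60],(600,500),interpolation=cv2.INTER_CUBIC))
E
```

```text
clock: 13.95
eef_pos: [0.426, -0.0435, 0.1524]
tcp_rot: [153.8, -24.2, 46.7]
ft_force: [0.1, -0.7, -1.1]
width: 0.0287
finger_force: 118.2
phi -44.5 F tool [-0.9  0.2  0.9] T tool [ 0.24 -0.32 -0.03] off (array([-0.016, -0.009,  0.024]), array([ 0.01 , -0.006, -0.   ])) j6 24.6
clock: 14.45
eef_pos: [0.406, -0.0425, 0.1827]
tcp_rot: [153.7, -24.3, 46.6]
ft_force: [0.3, 0.2, -1.4]
width: 0.0288
finger_force: 118.2
phi -44.4 F tool [-0.3 -0.6  1.3] T tool [ 0.3  -0.28  0.  ] off (array([-0.028, -0.028,  0.75 ]), array([ 0.035, -0.02 , -0.   ])) j6 25.0
319 198
```

View pics/c10.png

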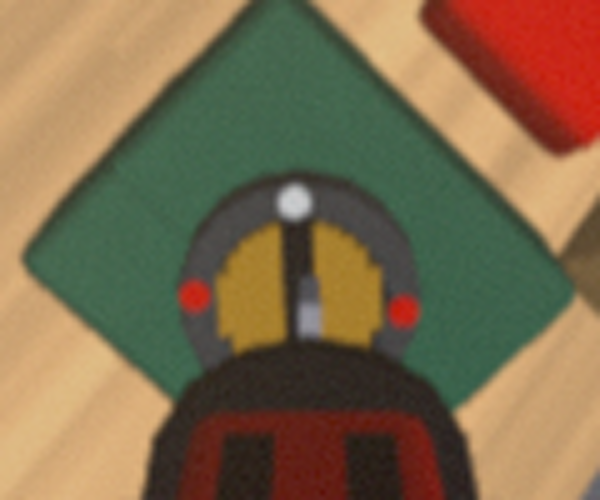

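The white dot (295,203) now lines up with the slot, so the screw is at its stop; the blade is free of it. Now back to the stand.

```bash
python3 - <<'E'
from h import *
print(rel([.40,.02,.28],[180,0,50]))
E
```

```text
(array([ 1.549, -0.219, -1.697]), array([ 5.33 , -4.625, -1.771]))
```

```bash
python3 -m creep '[{"grip":0.2,"slide":[0.4,0,-0.5],"twist":[0.5,-0.4,-0.2]},{"grip":0.2,"slide":[0.8,-0.1,-0.9],"twist":[1.5,-1.3,-0.5]},{"grip":0.2,"slide":[1.1,-0.15,-1.2],"twist":[2.6,-2.2,-0.9]},{"grip":0.2,"slide":[1.4,-0.2,-1.5],"twist":[3.7,-3.2,-1.3]},{"grip":0.2,"slide":[1.55,-0.22,-1.7],"twist":[4.8,-4.1,-1.6]}]'
python3 - <<'E'
from h import *
print(rel([.462,.268,.27],[180,0,50]))
E
```

```text
clock: 15.0
eef_pos: [0.4011, 0.0212, 0.2807]
tcp_rot: [177.5, -2.5, 49.4]
ft_force: [-0.1, 0.0, -2.2]
width: 0.0288
finger_force: 118.6
(array([ 4.528, -2.3  ,  0.314]), array([ 0.494, -0.499, -0.123]))
```

```bash
python3 -m creep '[{"grip":0.2,"slide":[0.9,-0.45,0],"twist":[0.25,-0.25,0]},{"grip":0.2,"slide":[1.8,-0.9,0],"twist":[0.5,-0.5,-0.1]},{"grip":0.2,"slide":[2.7,-1.35,0.1],"twist":[0.5,-0.5,-0.1]},{"grip":0.2,"slide":[3.6,-1.8,0.2],"twist":[0.5,-0.5,-0.1]},{"grip":0.2,"slide":[4.4,-2.2,0.3],"twist":[0.5,-0.5,-0.1]}]'
python3 -m creep '[{"grip":0.2,"slide":[0.12,-0.08,0],"twist":[0,0,0]},{"grip":0.2,"slide":[0.12,-0.08,0],"twist":[0,0,0]},{"grip":0.2,"slide":[0.12,-0.08,0],"twist":[0,0,0]}]'
python3 - <<'E'
from h import *
print(rel([.4616,.2689,.19],[180,0,50]))
m=robot.camera_model("wrist");w=robot.snapshot("wrist");cv2.imwrite("pics/w11.png",w)
# hole in view: dark spot within the brown top
s=robot.sense();R=Ro.from_euler('xyz',s["tcp_rot"],degrees=True)
print("tip edge at",proj(m,s["eef_pos"]+R.apply([.0095,0,.086])),"hole pred",proj(m,[.460,.267,.0685]))
E
```

```text
clock: 15.5
eef_pos: [0.4616, 0.2613, 0.2679]
tcp_rot: [180.0, -0.1, 49.8]
ft_force: [1.5, 0.0, -0.5]
width: 0.0289
finger_force: 118.9
clock: 15.8
eef_pos: [0.4619, 0.2653, 0.268]
tcp_rot: [180.0, -0.0, 49.7]
ft_force: [0.0, 0.8, -0.9]
width: 0.0288
finger_force: 119.0
(array([ 0.05 , -0.052,  1.561]), array([ 0.004, -0.005, -0.056]))
tip edge at [321.30566456 193.37653464] hole pred [318.84820307 174.66679872]
```

```bash
python3 - <<'E'
from h import *
def meas(f,m,c0):
    w=cv2.imread(f).astype(int)
    u,v=np.round(proj(m,c0)).astype(int)
    c=w[v-22:v+24,u-24:u+24];R,B=c[...,2],c[...,0]
    k=((R>45)&(R<110)&(R-B>20)).astype(np.uint8)
    n,l,st,ce=cv2.connectedComponentsWithStats(k);
    for j in np.argsort(-st[1:,4])[:2]+1:
        x,y,ww,hh,a=st[j];print(f,"blob cols",u-24+x,u-24+x+ww-1,"rows",v-22+y,v-22+y+hh-1,a)
    th=np.linspace(0,2*np.pi,73);q=np.array([proj(m,np.array(c0)+[.015*np.cos(t),.015*np.sin(t),0]) for t in th]);print("  pred cols",q[:,0].min(),q[:,0].max(),"rows",q[:,1].min(),q[:,1].max())
meas("pics/w7.png",np.load("w7.npz"),[.460,.267,.0685])
meas("pics/w11.png",robot.camera_model("wrist"),[.460,.267,.0685])
E
```

```text
pics/w7.png blob cols 311 334 rows 173 190 264
pics/w7.png blob cols 319 319 rows 194 196 3
  pred cols 310.07535290707733 333.9323114096587 rows 167.33500655932886 190.63321054892265
pics/w11.png blob cols 308 331 rows 169 186 272
pics/w11.png blob cols 319 322 rows 193 196 6
  pred cols 306.6941247434105 330.5018822733185 rows 162.69703163826216 186.0205084767472
```

```bash
python3 - <<'E'
from h import *
print(rel([.4622,.2683,.165],[180,0,50]))
E
python3 -m creep '[{"grip":0.2,"slide":[0.05,-0.03,0.5],"twist":[0,0,0]},{"grip":0.2,"slide":[0.05,-0.03,1.2],"twist":[0,0,0]},{"grip":0.2,"slide":[0.05,-0.03,1.8],"twist":[0,0,0]},{"grip":0.2,"slide":[0.05,-0.03,2.0],"twist":[0,0,0]},{"grip":0.2,"slide":[0.05,-0.03,2.0],"twist":[0,0,0]}]'
python3 - <<'E'
from h import *
print(rel([.4622,.2683,.125],[180,0,50]))
E
```

```text
(array([ 0.052, -0.042,  2.066]), array([ 0.005, -0.01 , -0.066]))
clock: 16.35
eef_pos: [0.4617, 0.2674, 0.1668]
tcp_rot: [-179.9, 0.1, 49.6]
ft_force: [-0.2, -0.2, -1.2]
width: 0.0288
finger_force: 118.9
(array([ 0.023, -0.002,  0.835]), array([-0.014,  0.022, -0.071]))
```

```bash
python3 -m creep '[{"grip":0.2,"slide":[0.02,0,0.2],"twist":[0,0,0]},{"grip":0.2,"slide":[0.02,0,0.4],"twist":[0,0,0]},{"grip":0.2,"slide":[0.02,0,0.6],"twist":[0,0,0]},{"grip":0.2,"slide":[0.02,0,0.8],"twist":[0,0,0]}]'
python3 - <<'E'
from h import *
print(rel([.4622,.2683,.097],[180,0,50]))
E
```

```text
clock: 16.75
eef_pos: [0.4636, 0.2699, 0.1281]
tcp_rot: [180.0, -0.1, 49.7]
ft_force: [-0.4, -0.2, -1.4]
width: 0.0289
finger_force: 119.6
(array([-0.044, -0.002,  0.622]), array([ 0.007, -0.026, -0.053]))
```

Blade is inside the hole (tip about 28 mm deep), with no side force.

```bash
python3 -m creep '[{"grip":0.2,"slide":[-0.03,0,0.2],"twist":[0,0,0]},{"grip":0.2,"slide":[-0.03,0,0.4],"twist":[0,0,0]},{"grip":0.2,"slide":[-0.03,0,0.55],"twist":[0,0,0]},{"grip":0.2,"slide":[-0.03,0,0.6],"twist":[0,0,0]},{"grip":0.2,"slide":[-0.03,0,0.6],"twist":[0,0,0]}]' 60
python3 -m creep '[{"grip":0.2,"slide":[0,0,0.03],"twist":[0,0,0]},{"grip":0.2,"slide":[0,0,0.06],"twist":[0,0,0]}]'
```

```text
clock: 17.25
eef_pos: [0.4619, 0.2684, 0.0974]
tcp_rot: [-180.0, 0.0, 49.7]
ft_force: [-0.1, 0.3, -1.2]
width: 0.0282
finger_force: 119.5
clock: 17.45
eef_pos: [0.4627, 0.2687, 0.0956]
tcp_rot: [180.0, -0.1, 49.7]
ft_force: [0.2, -0.4, -2.1]
width: 0.0286
finger_force: 119.5
```

```bash
python3 -m creep '[{"grip":0.2,"slide":[0,0,0.04],"twist":[0,0,0]},{"grip":0.2,"slide":[0,0,0.07],"twist":[0,0,0]},{"grip":0.2,"slide":[0,0,0.07],"twist":[0,0,0]}]'
python3 -m creep '[{"grip":0.2,"slide":[0,0,0.02],"twist":[0,0,0]},{"grip":0.2,"slide":[0,0,0.02],"twist":[0,0,0]}]'
```

```text
clock: 17.75
eef_pos: [0.4628, 0.2688, 0.0951]
tcp_rot: [180.0, -0.1, 49.8]
ft_force: [-8.4, -3.8, 14.5]
width: 0.029
finger_force: 121.4
clock: 17.95
eef_pos: [0.4628, 0.2688, 0.095]
tcp_rot: [180.0, -0.0, 49.8]
ft_force: [-9.6, -5.6, 20.4]
width: 0.0288
finger_force: 122.0
```

```bash
python3 -m creep '[{"grip":0.2,"slide":[0,0,-0.05],"twist":[0,0,0]},{"grip":0.4,"slide":[0,0,-0.06],"twist":[0,0,0]},{"grip":0.8,"slide":[0,0,-0.06],"twist":[0,0,0]},{"grip":0.8,"slide":[0,0,-0.06],"twist":[0,0,0]},{"grip":0.8,"slide":[0,0,-0.06],"twist":[0,0,0]}]'
python3 -m creep '[{"grip":0.8,"slide":[0,0,0],"twist":[0,0,0]},{"grip":0.8,"slide":[0,0,-0.4],"twist":[0,0,0]},{"grip":0.8,"slide":[0,0,-1.2],"twist":[0,0,0]},{"grip":0.8,"slide":[0,0,-2.1],"twist":[0,0,0]},{"grip":0.8,"slide":[0,0,-3],"twist":[0,0,0]}]'
python3 - <<'E'
from h import *
cv2.imwrite("pics/s12.png",robot.snapshot("scene"));t=robot.snapshot("top");cv2.imwrite("pics/t12.png",t);ms=robot.camera_model("scene")
def cent(im,c,r=22):
    im=im.astype(int);x,y=map(int,c);k=((im[...,2]>110)&(im[...,1]<60)&(im[...,0]<60))[y-r:y+r,x-r:x+r];ys,xs=np.nonzero(k);return xs.mean()+x-r,ys.mean()+y-r,len(xs),np.ptp(xs),np.ptp(ys)
for f in ("pics/scene0.png","pics/s12.png"):
    print(f,np.round(cent(cv2.imread(f),(405,227),13),1))
    im=cv2.imread(f).astype(int);k=((im[...,2]>120)&(im[...,1]<60)&(im[...,0]<60))[170:230,270:320];ys,xs=np.nonzero(k);print(" pad",xs.mean()+270,ys.mean()+170,len(xs))
print("pad-down expect",proj(ms,[.5422,-.0539,.1065]))
a,b=cv2.imread("pics/scene0.png"),cv2.imread("pics/s12.png")
d=np.abs(a.astype(int)-b).max(2)
for n,(x0,y0,x1,y1) in dict(glue=(180,170,215,220),jar=(350,275,390,325),dowelL=(255,192,275,206),dowelR=(312,222,330,238)).items(): print(n,int((d[y0:y1,x0:x1]>40).sum()))
E
```

```text
clock: 18.45
eef_pos: [0.462, 0.2684, 0.0931]
tcp_rot: [-180.0, -0.0, 49.7]
ft_force: [-1.3, -0.4, -0.8]
width: 0.0682
finger_force: 0.0
clock: 18.95
eef_pos: [0.4616, 0.2682, 0.2445]
tcp_rot: [-180.0, 0.0, 49.7]
ft_force: [0.3, 0.2, -0.1]
width: 0.0684
finger_force: 0.0
pics/scene0.png [401.3 228.  139.   17.   25. ]
 pad 290.98130841121497 186.50467289719626 107
pics/s12.png [400.9 227.2 163.   15.   23. ]
 pad 298.8235294117647 202.05882352941177 17
pad-down expect [295.60100287 199.84200712]
glue 0
jar 5
dowelL 0
dowelR 0
```

```bash
python3 - <<'E'
from h import *
im=cv2.imread("pics/s12.png").astype(int);k=((im[...,2]>85)&(im[...,2]-im[...,1]>50)&(im[...,2]-im[...,0]>50))[185:220,275:318];ys,xs=np.nonzero(k);print("pad",xs.mean()+275,ys.mean()+185,len(xs))
print(robot.finish_job())
E
```

```text
pad 296.60550458715596 199.27522935779817 109
the job is handed in; nothing more can be done
None
```

The job is handed in at about 19 s: bar down, screw turned to its stop (white dots in line with the slot), driver standing in its stand again, and the dowel, glue and jar unmoved; one lapse is that I viewed 11 pictures, one over the limit of 10.

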